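Load the medicine tray and hold the needle box over its place

ROBOT

A 7-joint arm with a two-finger parallel gripper is mounted at the origin on a cart in front of the work surface, level with it; the furniture and walls round the work are solid. World frame = base frame: x ahead of the robot, y to its left, z up, the work surface at z = 0. Lengths are in m, angles in rad, forces in N, time in s.
With the tool pointing down it reaches from about 0.425 to 0.875 m from the base axis. Payload 9.9 kg.
Tool frame: the origin (TCP) lies where the fingers leave the gripper's body, on its centre line; the fingertips stand 73 mm ahead of it and the grasp point (between the pads) lies 54 mm ahead of it; z points along the fingers, y is the line along which they close (so a half turn about z gives the same grasp; the last joint's range is limited). The gripper opens to 85 mm and grips with 20 to 120 N. Pads are 22 mm wide; open, the fingers measure 114 mm over their backs; the gripper's body (76 mm by 85 mm) begins 54 mm behind the grasp point. The pads swing forward as they close: fully open they stand 13 mm farther back than shut.
Start: joints at [-1.195, 0.576, 0.025, 1.437, -0.015, 1.129, -0.057], TCP at [0.3, 0.605, 0.304] pointing down, gripper open.
Joint ranges: [-2.76, 2.76], [-0.34, 2.15], [-1.52, 1.57], [0.19, 2.46], [-1.09, 4.23], [0.17, 1.99], [-2.82, 2.82]. Speed limits (rad/s): [2.22, 2.22, 3.01, 3.01, 3.14, 3.14, 3.14].

INTERFACE

Orientations are given as a unit quaternion [x, y, z, w].
In Python, from plant import arm gives the robot as it stands.
- The arm moves only by the tool carry_out, never from a script. Its argument "motion" is a list of rows, each an object with "travel": the shift along the tool's x, y, z in mm, a list of three; "turn": the turn, a rotation vector about the tool's x, y, z in degrees, a list of three. A call has exactly 10 rows; each row shifts and turns the commanded pose from where the row before left it, along the tool's axes as they then stand; what a row does not reach is not made up. A row lasts 1/8 s, in which the tool goes at most 62.5 mm and 10.7 degrees, less where a joint would pass 70% of its speed; a pose out of reach is approached as far as the arm can. A call is refused whole if a number of a shift passes 62.5 or a number of a turn 10.7, either way. A call with a gripper value outside its range is refused whole. "grip" is the opening, from 0 (shut) to 1 (fully open), set as the call begins (left out, the last holds). The fingers move at their own pace and stop on an object; "grip_force" is the grip in N (left out, the last holds). Time passes only in rows, so rows that do not move let the fingers close, or fill a call up. It gives the time, the measured TCP pose, the force, the opening and the grip force at its end, in the units of the state.
- arm.get_state(): the state, without advancing time (a new reading comes with each control period).
- arm.camera(name): name is "scene" or "top"; returns the picture (480x640x3 uint8, red, green, blue); there is no depth.
- arm.get_calibration(name): a dict with "K" (3x3 intrinsics, pixels), "dist_coeffs" ([k1, k2, p1, p2, k3] as OpenCV has them; the pictures are not rectified), "eye" and "orientation" of the camera in the world. Camera axes: x right, y up, looking along -z (the intrinsics and any distortion apply to the point x, -y, -z); pixel columns grow to the right and rows downward; lengths in m; the calibration is good to about 2 mm. A picture is of the moment at which its call begins. get_calibration takes no time and is no camera call.
- arm.sign_off(): hands the job in; it is judged then, once.
Trained networks look in the newest picture that a camera, given by its name, has taken for a name from the list of things; names that differ only in an ending like _2 or _b are one class to them, and where a whole thing is asked for, a point or a joint stands for the part that bears it (a point fixed in the world has none). Each returns a list of dicts, best first, with "conf" (0 to 1); they miss things now and then, are a little off and sometimes report something else, mostly with a low value. They report only what shows in the picture. A call takes as long as a camera call.
- arm.recognise(camera, name): "at" ([column, row] in pixels, amid what is visible of it).
- arm.silhouettes(camera, name): "pixels" (480x640 bool, what is visible of it) and "at" ([column, row] in pixels, amid what is visible of it).
The state is a dict: "time": time; "joints": joint angles; "qvel": joint speeds; "effort": joint torques, N m; "tcp_pos": TCP position; "tcp_rot": TCP orientation; "force": force on the tool from outside, world axes, zero at the start; "moment": the same for the moment, N m; "finger_gap": finger opening in m; "gripper_force": force on a finger pad.
Only numpy, scipy, OpenCV 4.12 (cv2) and the standard library are available. Lean on these libraries where they do the work, as an engineer would, in place of code of your own. Each camera call takes 0.05 s, during which the arm holds its last target. There are 200 camera calls.

TASK

Stand the two glass vials in the tray's two small square cells, one in each, setting them down gently and letting go. Then take the smaller of the two card boxes, carry it across above the tops of the tube rack and the saline bottle without disturbing them or the larger box, and stop with it level just above the tray's long cell, lined up so that it could be lowered straight in, a centimetre or two above the rim and never touching the tray. Finish still holding it there, motionless, for the nurse to check before it goes in.

Things in the scene. Friction and masses are not known exactly. Their poses are not given: they have to be found in the camera images.
- vial_a: Glass medicine vial with crimped cap, 24 mm diameter, 46 mm high, about 20 g, standing on the counter. Origin at the centre of its underside, z up its axis. Either vial may go in either cell.
- vial_b: The second vial, same shape and size as the first, standing elsewhere on the counter. Origin at the centre of its underside, z up its axis.
- needle_box: The smaller closed card box: 52 mm (its x) by 78 mm (its y) by 40 mm high, about 90 g, lying flat. Origin at the centre of its underside, z up. To be grasped across its 52 mm; either end may go first. (Wall cabinets hang over the back of the counter from 0.55 m up.)
- tray: Grey plastic tray, 151 mm (its x) by 102 mm (its y), rim 25 mm high all over, floor 4 mm thick, about 0.7 kg, loose on the counter, to the right of the rack and bottle. Origin at the centre of its underside. The two vial cells lie side by side at its -x end (towards the robot), the long cell at its +x end. Outer and dividing walls are 4 mm thick; the two beside the long cell are 17 mm.
- cell_left (a point): Square vial cell of the tray, the left one (tray's +y side): centre of its inner floor, 4 mm above the counter; inside 45 mm along tray x and 45 mm along tray y, open above, walls 21 mm high above its floor. Axes as the tray's.
- cell_right (a point): Square vial cell of the tray, the right one (tray's -y side): centre of its inner floor, 4 mm above the counter; inside 45 mm along tray x and 45 mm along tray y, open above, walls 21 mm high above its floor. Axes as the tray's.
- cell_long (a point): Long cell of the tray for the needle box: centre of its inner floor, 4 mm above the counter and 21 mm below the rim; inside 94 mm along tray x by 68 mm along tray y, so the box goes in with its 78 mm side (box y) along tray x. Axes as the tray's.
- swab_box: The larger closed card box, 58 mm (x) by 98 mm (y) by 48 mm high, loose, to be left alone. Origin at the centre of its underside.
- rack: Two-row rack with six capped tubes fixed in it, 46 mm (its x) by 112 mm (its y), tube caps up to 104 mm high; loose, stands between the boxes and the tray, to be left alone. Origin at the centre of its underside.
- saline_bottle: Clear saline bottle, 49 mm (its x) by 77 mm (its y), 130 mm high, loose, stands beyond the rack between the boxes and the tray, to be left alone. Origin at the centre of its underside.

How it is judged:
On the way, in this order (a step that is already met when the one before it is completed fails the run):
1. both vials stand upright in the two small cells, one in each, let go, while the small box has not yet been moved (((horizontal distance between vial_a and cell_left below 0.017 m and z of each of vial_a, vial_b in the frame of tray below 0.009 m and angle between each of vial_a, vial_b's own z axis and vertical below 0.12 rad and contact force between each of vial_a, vial_b and the fingers below 0.05 N and linear speed of each of vial_a, vial_b below 0.02 m/s and horizontal distance between vial_b and cell_right below 0.017 m) or (horizontal distance between vial_a and cell_right below 0.017 m and z of each of vial_a, vial_b in the frame of tray below 0.009 m and angle between each of vial_a, vial_b's own z axis and vertical below 0.12 rad and contact force between each of vial_a, vial_b and the fingers below 0.05 N and linear speed of each of vial_a, vial_b below 0.02 m/s and horizontal distance between vial_b and cell_left below 0.017 m)) and distance of needle_box from where it was at the start of the episode below 0.03 m), for 0.2 s.
2. the small box crosses the line of the rack and the bottle in the fingers, higher than their tops (10 mm allowed) (height (world z) of needle_box above 0.12 m and world y of needle_box between -0.15 and -0.03 m and contact force between needle_box and the fingers above 1 N), for 0.04 s.
At the end, for the whole second after the job is handed in: Vials upright, released, on the floors of the two small cells. Fingers hold the small box still: centre within 9 mm of the long cell's, underside 3-30 mm above the rim, level and lined up within about 0.1 rad, not touching the tray. Larger box, rack, bottle within 30 mm of their starts (((horizontal distance between vial_a and cell_left below 0.017 m and z of each of vial_a, vial_b in the frame of tray below 0.009 m and angle between each of vial_a, vial_b's own z axis and vertical below 0.12 rad and contact force between each of vial_a, vial_b and the fingers below 0.05 N and linear speed of each of vial_a, vial_b below 0.02 m/s and horizontal distance between vial_b and cell_right below 0.017 m) or (horizontal distance between vial_a and cell_right below 0.017 m and z of each of vial_a, vial_b in the frame of tray below 0.009 m and angle between each of vial_a, vial_b's own z axis and vertical below 0.12 rad and contact force between each of vial_a, vial_b and the fingers below 0.05 N and linear speed of each of vial_a, vial_b below 0.02 m/s and horizontal distance between vial_b and cell_left below 0.017 m)) and horizontal distance between needle_box and cell_long below 0.009 m and z of needle_box in the frame of tray between 0.028 and 0.055 m and angle between the y axis of needle_box and the x axis of tray, either way round below 0.12 rad and angle between needle_box's own z axis and vertical below 0.1 rad and contact force between needle_box and the fingers above 1 N and contact force between needle_box and tray below 0.05 N and linear speed of needle_box below 0.02 m/s and distance of each of swab_box, rack, saline_bottle from where it was at the start of the episode below 0.03 m); the arm keeps its last pose, push and grip.
It fails at once if the larger box, the rack or the saline bottle is moved more than 30 mm or tipped over (distance of any of swab_box, rack, saline_bottle from where it was at the start of the episode above 0.03 m or angle between any of swab_box, rack, saline_bottle's own z axis and vertical above 0.5 rad).
It fails at once if the small box presses on the tray (over 1 N) (contact force between needle_box and tray above 1 N).
It fails at once if a vial is dropped: it moves at over 0.6 m/s without the fingers on it ((contact force between vial_a and the fingers below 0.01 N and linear speed of vial_a above 0.6 m/s) or (contact force between vial_b and the fingers below 0.01 N and linear speed of vial_b above 0.6 m/s)).
It also fails if it takes over 72 s, if anything falls off the work surface, if the arm or the gripper's body presses on something with over 40 N, if the wrist force passes 120 N, or if a joint passes its speed limit or range.

## Working session

There is one attempt and no reset: what is moved stays moved. The work goes in short steps, Python scripts to look and compute and a tool call to move; the robot and the scene stay as the last step left them, time stands still between calls to the robot, and variables do not carry over. Pictures are saved under pics/ and viewed, at most 10 in all, crops included, and the job is handed in when it is done.

Besides the shell and the picture viewer there is one more tool, called after ">>>" in YAML: its name, and indented under it one key for each argument. carry_out: Moves the arm, as the interface text tells. Its arguments: {"type":"object","properties":{"motion":{"type":"array"},"grip":{"type":"number"},"grip_force":{"type":"number"}},"required":["motion"]}

```bash
mkdir -p pics; cat > h.py <<'E'
import numpy as np, cv2
from scipy.spatial.transform import Rotation as R
from plant import arm
def cal(n):
    c=arm.get_calibration(n); K=np.array(c["K"],float); d=np.array(c["dist_coeffs"],float)
    return K,d,np.array(c["eye"],float),R.from_quat(c["orientation"]).as_matrix()
def ground(n,px,z):
    K,d,e,M=cal(n); p=cv2.undistortPoints(np.array(px,float).reshape(-1,1,2),K,d).reshape(-1,2)
    r=np.c_[p[:,0],-p[:,1],-np.ones(len(p))]@M.T
    return e+r*((z-e[2])/r[:,2])[:,None]
def proj(n,P):
    K,d,e,M=cal(n); q=(np.atleast_2d(P)-e)@M; q=q*[1,-1,-1]
    return cv2.projectPoints(q,np.zeros(3),np.zeros(3),K,d)[0].reshape(-1,2)
E
python3 - <<'E'
from h import *
for n in("scene","top"):
    im=arm.camera(n); cv2.imwrite(f"pics/{n}0.png",im[:,:,::-1])
    print(n,*[x.round(3).tolist() for x in cal(n)[1:]])
    for o in("vial_a","needle_box","tray","swab_box","rack","saline_bottle"):
        for s in arm.silhouettes(n,o)[:3]:
            m=s["pixels"].astype(np.uint8); r=cv2.minAreaRect(cv2.findNonZero(m))
            print(o,round(s["conf"],2),np.round(s["at"],1),np.round(r[0],1),np.round(r[1],1),round(r[2],1), ground(n,[s["at"]],0)[0].round(3))
s=arm.get_state(); print(s["tcp_pos"],R.from_quat(s["tcp_rot"]).as_matrix().round(3),s["finger_gap"],s["time"])
E
```

```text
scene [-0.089, 0.0, 0.0, 0.0, 0.0] [-0.187, -0.908, 0.965] [[0.788, 0.403, -0.466], [-0.616, 0.492, -0.615], [-0.019, 0.772, 0.636]]
vial_a 0.8 [479.4 340.2] [478. 337.] [20. 12.] 90.0 [ 0.55  -0.448  0.   ]
vial_a 0.68 [377.2 295. ] [373.2 291.2] [47.5 74.3] 48.2 [ 0.475 -0.222 -0.   ]
needle_box 0.65 [209.4 165.9] [213.1 165.1] [27.9 24. ] 76.0 [0.448 0.457 0.   ]
needle_box 0.49 [363.1 230.5] [363.5 230. ] [54. 29.] 90.0 [ 0.596 -0.036  0.   ]
tray 0.59 [374.9 293.4] [373.3 291.4] [46.9 75.2] 49.6 [ 0.475 -0.215  0.   ]
swab_box 0.67 [316.9 258.7] [316.7 256.9] [43.8 60.1] 61.7 [ 0.446 -0.046  0.   ]
swab_box 0.64 [253.7 144.6] [250.5 147. ] [37.5 26.2] 45.0 [0.608 0.472 0.   ]
swab_box 0.35 [363.4 231.8] [363.5 230. ] [54. 29.] 90.0 [ 0.593 -0.04   0.   ]
rack 0.77 [318.2 259.2] [317.1 257.2] [45.2 59.9] 63.4 [ 0.447 -0.049  0.   ]
saline_bottle 0.91 [363.3 233.7] [364. 230.] [54. 30.] 90.0 [ 0.588 -0.045  0.   ]
top [-0.125, 0.0, 0.0, 0.0, 0.0] [0.313, -0.019, 1.41] [[0.029, 0.992, -0.121], [-1.0, 0.03, 0.0], [0.004, 0.121, 0.993]]
vial_a 0.64 [467.2 226.4] [465.8 229.8] [7.8 9.9] 45.0 [ 0.551 -0.462  0.   ]
vial_a 0.61 [231.5 266.2] [234.3 264.8] [7.1 7.8] 45.0 [0.408 0.252 0.   ]
needle_box 0.82 [174.5 254.6] [174.9 252.6] [29.6 17.4] 17.5 [0.437 0.429 0.   ]
tray 0.67 [387.6 253.1] [388.9 250.4] [51.1 34.2] 80.5 [ 0.461 -0.217  0.   ]
swab_box 0.64 [179.4 210.4] [176.  210.2] [37.8 22.4] 2.7 [0.574 0.423 0.   ]
rack 0.71 [347.6 266.5] [345.5 264.5] [16.2 39.2] 2.4 [ 0.417 -0.097  0.   ]
saline_bottle 0.58 [348.8 222. ] [349.  221.1] [17.5 28.7] 5.7 [ 0.553 -0.098  0.   ]
[0.29954262 0.60490072 0.30388805] [[-0.896  0.444 -0.   ]
 [ 0.444  0.896 -0.   ]
 [-0.    -0.    -1.   ]] 0.08539456581796151 0.7
```

```bash
python3 - <<'E'
import cv2
a=cv2.imread("pics/top0.png"); cv2.imwrite("pics/t1.png",cv2.resize(a[170:300,130:330],None,fx=4,fy=4,interpolation=2)); cv2.imwrite("pics/t2.png",cv2.resize(a[170:300,310:510],None,fx=4,fy=4,interpolation=2))
b=cv2.imread("pics/scene0.png"); cv2.imwrite("pics/s1.png",cv2.resize(b[110:380,170:520],None,fx=2.2,fy=2.2,interpolation=2))
E
```

```text
(no output)
```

View pics/t1.png

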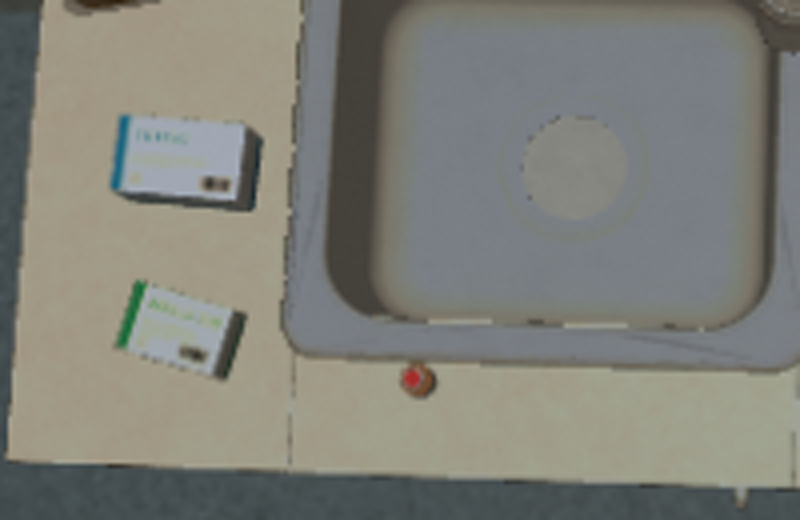

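View pics/t2.png

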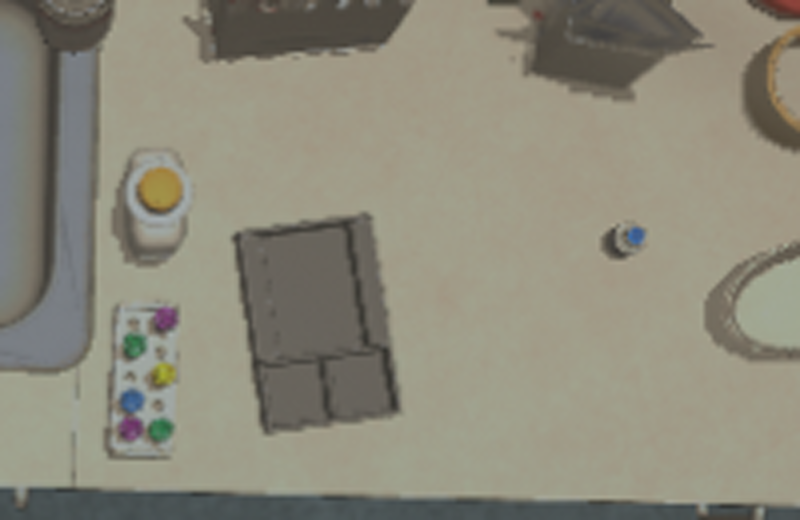

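View pics/s1.png

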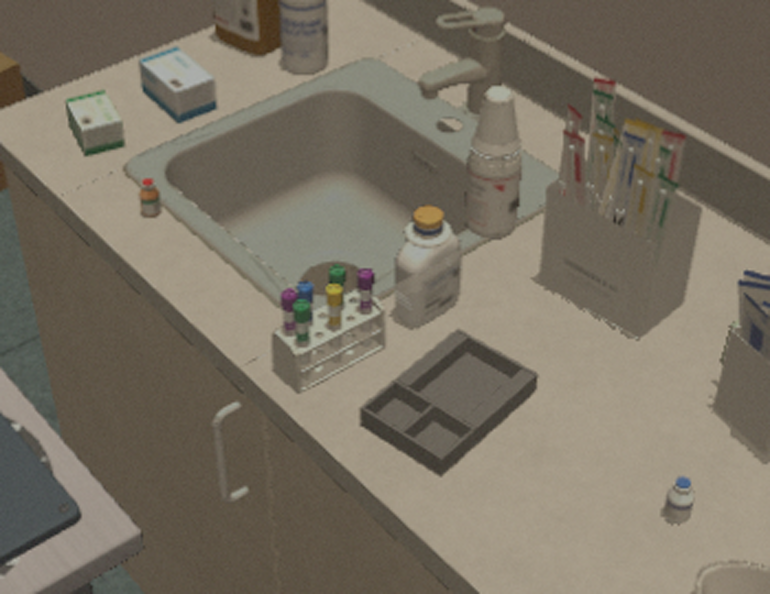

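The top crops show the small green-edged box at full-image (175,252), swab box (175,210), and red-cap vial (234,265). They also show the tray at (389,251), blue-cap vial (468,229), rack (346,265) and bottle (349,221). I'll fit the poses to both views.

```bash
cat >> h.py <<'E'
from scipy.optimize import minimize
def boxpts(dx,dy,h): return np.array([[x,y,z] for x in(-dx/2,dx/2) for y in(-dy/2,dy/2) for z in(0,h)])
def cyl(r,h):
    t=np.linspace(0,2*np.pi,24,endpoint=False); return np.concatenate([np.c_[r*np.cos(t),r*np.sin(t),0*t+z] for z in(0,h)])
def fit(obs,pts,x0,S=8):
    "obs: list of (camera,mask); returns x,y,yaw maximising hull overlap"
    C=[]
    for n,m in obs:
        r,c=np.nonzero(m); o=np.array([c.min()-12,r.min()-12]); w,h=c.max()-o[0]+12,r.max()-o[1]+12
        C.append((n,o,cv2.resize(m[o[1]:o[1]+h,o[0]:o[0]+w].astype(np.uint8),None,fx=S,fy=S,interpolation=0)))
    def cost(p):
        t=0;P=pts@R.from_euler("z",p[2]).as_matrix().T+[p[0],p[1],0]
        for n,o,M in C:
            q=(proj(n,P)-o+.5)*S; I=np.zeros_like(M); cv2.fillConvexPoly(I,cv2.convexHull(q.astype(np.float32)).round().astype(np.int32),1)
            t+=1-(I&M).sum()/max(1,(I|M).sum())
        return t
    r=min((minimize(cost,x0,method="Nelder-Mead",options=dict(initial_simplex=np.array(x0)+np.array([[0,0,0],[.012,0,0],[0,.012,0],[0,0,s]]),xatol=1e-4,fatol=1e-4)) for s in(.15,-.15)),key=lambda r:r.fun)
    return r.x.round(4),round(r.fun,3)
E
cat > m.py <<'E'
from h import *
D={}
X0=dict(tray=[.46,-.217,-.1],needle_box=[.44,.43,.25],swab_box=[.57,.42,.05],rack=[.43,-.09,0],saline_bottle=[.56,-.09,0])
P=dict(tray=boxpts(.151,.102,.025),needle_box=boxpts(.052,.078,.04),swab_box=boxpts(.058,.098,.048),rack=boxpts(.046,.112,.08))
for n in("top","scene"):
    im=arm.camera(n)
    D[n]={o:arm.silhouettes(n,o) for o in("tray","needle_box","swab_box","vial_a")}
    hsv=cv2.cvtColor(im,cv2.COLOR_RGB2HSV).astype(int); D[n]["im"]=hsv
for o in("tray","needle_box","swab_box"):
    obs=[]
    for n in D:
        for s in D[n][o]:
            if np.linalg.norm(ground(n,[s["at"]],.02)[0,:2]-X0[o][:2])<.05: obs.append((n,s["pixels"])); break
    print(o,[x[0] for x in obs],fit(obs,P[o],X0[o]),[fit([x],P[o],X0[o]) for x in obs])
for nm,c,h0 in(("red",(.41,.245),0),("blue",(.55,-.46),108)):
    obs=[]
    for n in D:
        for s in D[n]["vial_a"]:
            if np.linalg.norm(ground(n,[s["at"]],.02)[0,:2]-c)<.04: obs.append((n,s["pixels"])); break
        q=proj(n,[[*c,.046]])[0]; hs=D[n]["im"]; dh=np.abs((hs[...,0]-h0+90)%180-90)
        yy,xx=np.mgrid[:480,:640]; m=(dh<9)&(hs[...,1]>110)&(np.hypot(xx-q[0],yy-q[1])<14)
        if m.sum(): print(nm,n,"cap px",m.sum(),ground(n,[[xx[m].mean(),yy[m].mean()]],.044)[0].round(4))
    if obs: print(nm,[x[0] for x in obs],fit(obs,cyl(.012,.046),[*c,0]),[fit([x],cyl(.012,.046),[*c,0]) for x in obs])
c=np.array([[235,235],[368,215],[398,410],[268,432]])/4-.375+[310,170]
g=ground("top",c,.025)[:,:2]; print("tray corners",g.round(4).tolist(),g.mean(0),[np.linalg.norm(g[i]-g[i-1]).round(4) for i in range(4)])
E
python3 m.py
```

```text
tray ['top', 'scene'] (array([ 0.4676, -0.2176,  0.1659]), np.float64(0.067)) [(array([ 0.4677, -0.219 ,  0.1671]), np.float64(0.037)), (array([ 0.468 , -0.2169,  0.1673]), np.float64(0.023))]
needle_box ['top', 'scene'] (array([ 0.4432,  0.4236, -0.2411]), np.float64(0.146)) [(array([ 0.4423,  0.4229, -0.2219]), np.float64(0.063)), (array([ 0.4446,  0.4271, -0.2302]), np.float64(0.042))]
swab_box ['top', 'scene'] (array([ 0.5706,  0.4274, -0.0402]), np.float64(0.132)) [(array([ 0.5697,  0.4257, -0.0441]), np.float64(0.061)), (array([ 0.5719,  0.4296, -0.039 ]), np.float64(0.046))]
red top cap px 16 [0.4112 0.2408 0.044 ]
red scene cap px 11 [0.4123 0.244  0.044 ]
red ['top'] (array([ 0.4099,  0.2399, -0.1075]), np.float64(0.175)) [(array([ 0.4099,  0.2399, -0.1075]), np.float64(0.175))]
blue top cap px 11 [ 0.5373 -0.4521  0.044 ]
blue scene cap px 8 [ 0.5386 -0.4518  0.044 ]
blue ['top'] (array([ 0.5367, -0.4516,  0.1569]), np.float64(0.365)) [(array([ 0.5367, -0.4516,  0.1569]), np.float64(0.365))]
tray corners [[0.5311, -0.1552], [0.5493, -0.2547], [0.404, -0.2784], [0.3852, -0.1822]] [ 0.46739854 -0.2176064 ] [np.float64(0.1483), np.float64(0.1012), np.float64(0.1472), np.float64(0.098)]
```

```bash
cat > plan.py <<'E'
import sys,json
from h import *
def plan(*wps):
    "wps: (x,y,z in m, angle of tool y in deg or None, rows); prints rows for the tool pointing down"
    s=arm.get_state(); p=np.array(s["tcp_pos"]); M=R.from_quat(s["tcp_rot"])
    for x,y,z,a,n in wps:
        if a is None: T=M
        else:
            c,s_=np.cos(np.radians(a)),np.sin(np.radians(a)); T=R.from_matrix(np.array([[s_,c,0],[-c,s_,0],[0,0,-1.]]))
        p0=p.copy(); M0=M; rv=(M0.inv()*T).as_rotvec()
        for i in range(n):
            t=np.array([x,y,z])*(i+1)/n+p0*(1-(i+1)/n)
            d=np.round(M.inv().apply(t-p)*1000,1); w=np.round(np.degrees((M.inv()*M0*R.from_rotvec(rv*(i+1)/n)).as_rotvec()),1)
            p=p+M.apply(d/1000); M=M*R.from_rotvec(np.radians(w))
            print(json.dumps(dict(travel=d.tolist(),turn=w.tolist())))
E
python3 - <<'E'
from plan import *
print(ground("top",[[486,247],[490,235]],.1)[:,:2].round(3).tolist(),ground("top",[[486,247],[490,235]],0.0)[:,:2].round(3).tolist())
plan((.4115,.242,.17,9.6,10))
E
```

```text
[[0.476, -0.485], [0.511, -0.498]] [[0.489, -0.521], [0.526, -0.534]]Traceback (most recent call last):
  File "<stdin>", line 3, in <module>
  File "plan.py", line 9, in plan
    c,s_=np.cos(np.radians(a)),np.sin(np.radians(a)); T=R.from_matrix(np.array([[s_,c,0],[-c,s_,0],[0,0,-1.]]))
                                                        ~~~~~~~~~~~~~^^^^^^^^^^^^^^^^^^^^^^^^^^^^^^^^^^^^^^^^^^
  File "scipy/spatial/transform/_rotation.pyx", line 1143, in scipy.spatial.transform._rotation.Rotation.from_matrix
ValueError: Non-positive determinant (left-handed or null coordinate frame) in rotation matrix 0: [[ 0.16676875  0.98599604  0.        ]
 [-0.98599604  0.16676875  0.        ]
 [ 0.          0.         -1.        ]].
```

```bash
sed -i 's/\[\[s_,c,0\],\[-c,s_,0\]/[[-s_,c,0],[c,s_,0]/' plan.py
python3 - <<'E'
from plan import *
plan((.4115,.242,.17,9.6,10))
E
```

```text
{"travel": [-26.1, -27.6, 13.4], "turn": [-0.0, 0.0, 5.4]}
{"travel": [-28.6, -24.9, 13.4], "turn": [-0.0, 0.0, 5.4]}
{"travel": [-30.9, -22.2, 13.4], "turn": [-0.0, 0.0, 5.4]}
{"travel": [-32.8, -19.1, 13.4], "turn": [-0.0, 0.0, 5.4]}
{"travel": [-34.4, -16.0, 13.3], "turn": [-0.0, 0.0, 5.4]}
{"travel": [-35.8, -12.7, 13.4], "turn": [-0.0, 0.0, 5.4]}
{"travel": [-36.9, -9.3, 13.4], "turn": [-0.0, 0.0, 5.4]}
{"travel": [-37.5, -5.7, 13.4], "turn": [-0.0, 0.0, 5.4]}
{"travel": [-37.9, -2.2, 13.4], "turn": [-0.0, 0.0, 5.4]}
{"travel": [-38.0, 1.4, 13.4], "turn": [-0.0, 0.0, 5.5]}
```

>>> carry_out:
  motion:
    - {"travel": [-26, -28, 13], "turn": [0, 0, 5.4]}
    - {"travel": [-29, -25, 13], "turn": [0, 0, 5.4]}
    - {"travel": [-31, -22, 13], "turn": [0, 0, 5.4]}
    - {"travel": [-33, -19, 14], "turn": [0, 0, 5.4]}
    - {"travel": [-34, -16, 13], "turn": [0, 0, 5.4]}
    - {"travel": [-36, -13, 14], "turn": [0, 0, 5.4]}
    - {"travel": [-37, -9, 13], "turn": [0, 0, 5.4]}
    - {"travel": [-37, -6, 14], "turn": [0, 0, 5.4]}
    - {"travel": [-38, -2, 13], "turn": [0, 0, 5.4]}
    - {"travel": [-38, 1, 14], "turn": [0, 0, 5.4]}
  grip: 1
  grip_force: 25

```text
time: 2.45
tcp_pos: [0.4118, 0.2407, 0.1698]
tcp_rot: [0.646, 0.763, 0.0, 0.0]
force: [0.1, 0.4, 0.4]
finger_gap: 0.0854
gripper_force: 0.0
```

>>> carry_out:
  motion:
    - {"travel": [1, 0, 15], "turn": [0, 0, 0]}
    - {"travel": [0, 0, 15], "turn": [0, 0, 0]}
    - {"travel": [0, 0, 15], "turn": [0, 0, 0]}
    - {"travel": [0, 0, 10], "turn": [0, 0, 0]}
    - {"travel": [0, 0, 10], "turn": [0, 0, 0]}
    - {"travel": [0, 0, 5], "turn": [0, 0, 0]}
    - {"travel": [0, 0, 5], "turn": [0, 0, 0]}
    - {"travel": [0, 0, 0], "turn": [0, 0, 0]}
    - {"travel": [0, 0, 0], "turn": [0, 0, 0]}
    - {"travel": [0, 0, 0], "turn": [0, 0, 0]}

```text
time: 3.7
tcp_pos: [0.4112, 0.2427, 0.0951]
tcp_rot: [0.645, 0.764, 0.0, 0.0]
force: [0.7, -0.4, -0.1]
finger_gap: 0.0854
gripper_force: 0.0
```

```bash
python3 - <<'E'
from plan import *
a=arm.camera("top");b=arm.camera("scene")
q=proj("top",[[.4115,.242,.04]])[0].astype(int);r=proj("scene",[[.4115,.242,.04]])[0].astype(int)
f=lambda i,q:cv2.resize(i[q[1]-35:q[1]+35,q[0]-35:q[0]+35],(400,400),interpolation=2)
cv2.imwrite("pics/g1.png",np.hstack([f(a,q),f(b,r)])[:,:,::-1])
E
```

```text
(no output)
```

View pics/g1.png

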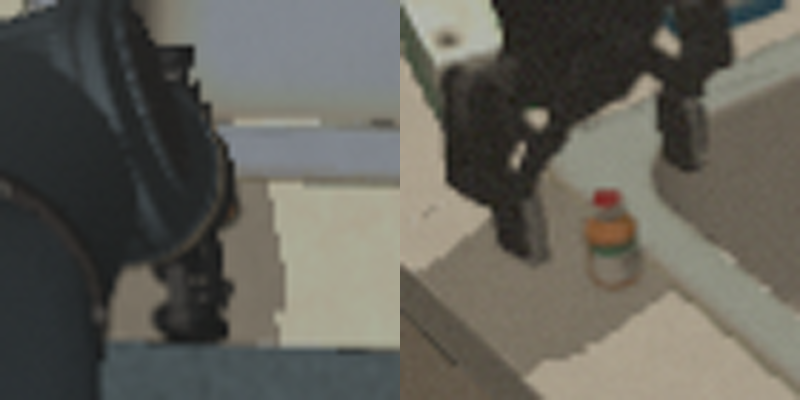

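Scene view: the vial at crop (612,240) sits midway between fingertips at (530,255) and (690,160), so I'll close.

>>> carry_out:
  motion:
    - {"travel": [0, 0, 0], "turn": [0, 0, 0]}
    - {"travel": [0, 0, 0], "turn": [0, 0, 0]}
    - {"travel": [0, 0, 0], "turn": [0, 0, 0]}
    - {"travel": [0, 0, 0], "turn": [0, 0, 0]}
    - {"travel": [0, 0, 0], "turn": [0, 0, 0]}
    - {"travel": [0, 0, 0], "turn": [0, 0, 0]}
    - {"travel": [0, 0, 0], "turn": [0, 0, 0]}
    - {"travel": [0, 0, -10], "turn": [0, 0, 0]}
    - {"travel": [0, 0, -20], "turn": [0, 0, 0]}
    - {"travel": [0, 0, -30], "turn": [0, 0, 0]}
  grip: 0

```text
time: 5.05
tcp_pos: [0.4107, 0.2423, 0.1555]
tcp_rot: [0.645, 0.764, -0.001, -0.0]
force: [0.7, 0.6, 0.1]
finger_gap: 0.0222
gripper_force: 24.5
```

```bash
python3 - <<'E'
from plan import *
s=arm.get_state(); print(s["tcp_pos"],s["finger_gap"],s["gripper_force"])
plan((.5,.02,.27,9.6,10),(.4152,-.2015,.2,9.6,10))
E
```

```text
[0.41071301 0.2423269  0.15549312] 0.02216354985871872 24.540398502722383
{"travel": [-23.4, 5.1, -11.4], "turn": [-0.0, 0.0, 0.0]}
{"travel": [-23.4, 5.0, -11.5], "turn": [-0.0, 0.0, 0.0]}
{"travel": [-23.5, 5.1, -11.4], "turn": [-0.0, 0.0, 0.0]}
{"travel": [-23.4, 5.0, -11.5], "turn": [-0.0, 0.0, 0.0]}
{"travel": [-23.4, 5.1, -11.4], "turn": [-0.0, 0.0, 0.0]}
{"travel": [-23.4, 5.1, -11.4], "turn": [-0.0, 0.0, 0.0]}
{"travel": [-23.5, 5.0, -11.5], "turn": [-0.1, 0.0, 0.0]}
{"travel": [-23.4, 5.1, -11.4], "turn": [0.0, 0.0, 0.0]}
{"travel": [-23.4, 5.1, -11.4], "turn": [0.0, 0.0, 0.0]}
{"travel": [-23.4, 5.1, -11.5], "turn": [0.0, 0.0, 0.0]}
{"travel": [-20.4, -12.1, 7.0], "turn": [0.0, 0.0, 0.0]}
{"travel": [-20.4, -12.1, 7.0], "turn": [0.0, 0.0, 0.0]}
{"travel": [-20.4, -12.0, 7.0], "turn": [0.0, 0.0, 0.0]}
{"travel": [-20.5, -12.1, 7.1], "turn": [0.0, 0.0, 0.0]}
{"travel": [-20.4, -12.1, 7.0], "turn": [0.0, 0.0, 0.0]}
{"travel": [-20.4, -12.1, 7.0], "turn": [0.0, 0.0, 0.0]}
{"travel": [-20.4, -12.1, 7.0], "turn": [0.0, 0.0, 0.0]}
{"travel": [-20.4, -12.0, 7.0], "turn": [0.0, 0.0, 0.0]}
{"travel": [-20.4, -12.1, 7.0], "turn": [0.0, 0.0, 0.0]}
{"travel": [-20.4, -12.1, 7.0], "turn": [0.0, 0.0, 0.0]}
```

>>> carry_out:
  motion:
    - {"travel": [-23, 5, -12], "turn": [0, 0, 0]}
    - {"travel": [-23, 5, -12], "turn": [0, 0, 0]}
    - {"travel": [-24, 5, -12], "turn": [0, 0, 0]}
    - {"travel": [-23, 5, -12], "turn": [0, 0, 0]}
    - {"travel": [-24, 5, -11], "turn": [0, 0, 0]}
    - {"travel": [-23, 5, -11], "turn": [0, 0, 0]}
    - {"travel": [-24, 5, -11], "turn": [0, 0, 0]}
    - {"travel": [-23, 5, -11], "turn": [0, 0, 0]}
    - {"travel": [-24, 5, -11], "turn": [0, 0, 0]}
    - {"travel": [-23, 6, -11], "turn": [0, 0, 0]}

```text
time: 6.3
tcp_pos: [0.5005, 0.0196, 0.2698]
tcp_rot: [0.645, 0.764, -0.0, -0.0]
force: [0.6, 0.2, -0.0]
finger_gap: 0.0222
gripper_force: 24.5
```

>>> carry_out:
  motion:
    - {"travel": [-20, -12, 3], "turn": [0, 0, 0]}
    - {"travel": [-21, -12, 3], "turn": [0, 0, 0]}
    - {"travel": [-20, -12, 3], "turn": [0, 0, 0]}
    - {"travel": [-21, -12, 3], "turn": [0, 0, 0]}
    - {"travel": [-20, -12, 5], "turn": [0, 0, 0]}
    - {"travel": [-20, -12, 5], "turn": [0, 0, 0]}
    - {"travel": [-20, -12, 10], "turn": [0, 0, 0]}
    - {"travel": [-21, -12, 10], "turn": [0, 0, 0]}
    - {"travel": [-20, -12, 14], "turn": [0, 0, 0]}
    - {"travel": [-21, -13, 14], "turn": [0, 0, 0]}

```text
time: 7.55
tcp_pos: [0.4152, -0.2015, 0.199]
tcp_rot: [0.645, 0.764, 0.0, 0.0]
force: [0.3, 0.5, -0.9]
finger_gap: 0.0222
gripper_force: 24.6
```

```bash
python3 - <<'E'
from plan import *
a=arm.camera("top");b=arm.camera("scene")
q=proj("top",[[.45,-.2,.04]])[0].astype(int);r=proj("scene",[[.43,-.2,.07]])[0].astype(int)
f=lambda i,q:cv2.resize(i[q[1]-50:q[1]+50,q[0]-50:q[0]+50],(400,400),interpolation=2)
cv2.imwrite("pics/g2.png",np.hstack([f(a,q),f(b,r)])[:,:,::-1])
plan((.4152,-.2015,.11,9.6,10))
E
```

```text
{"travel": [0.1, 0.2, 8.8], "turn": [-0.0, 0.0, -0.0]}
{"travel": [0.1, 0.2, 8.9], "turn": [-0.0, 0.0, -0.0]}
{"travel": [0.1, 0.2, 8.8], "turn": [-0.0, 0.0, -0.0]}
{"travel": [0.2, 0.1, 8.9], "turn": [-0.0, 0.0, -0.1]}
{"travel": [0.1, 0.2, 8.8], "turn": [-0.1, 0.0, 0.0]}
{"travel": [0.1, 0.2, 8.8], "turn": [0.0, 0.0, 0.0]}
{"travel": [0.1, 0.2, 8.9], "turn": [0.0, 0.0, -0.0]}
{"travel": [0.1, 0.1, 8.8], "turn": [0.0, 0.0, -0.0]}
{"travel": [0.1, 0.2, 8.9], "turn": [-0.0, 0.0, -0.0]}
{"travel": [0.1, 0.2, 8.8], "turn": [-0.0, 0.0, -0.1]}
```

View pics/g2.png

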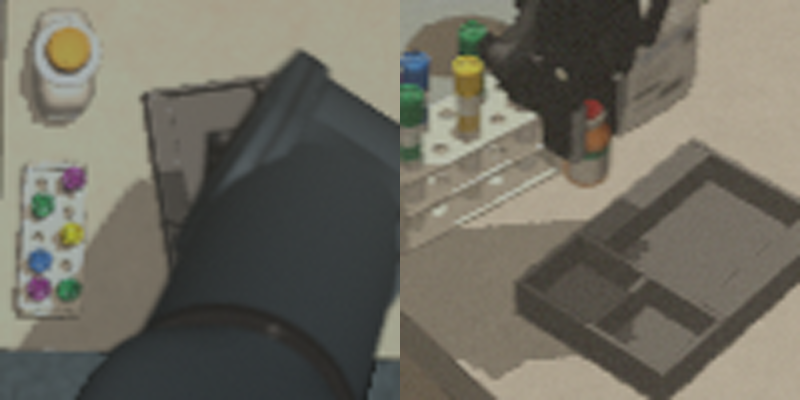

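The vial hangs upright at crop (587,145), with the left cell at (585,280) below it. Lowering it now.

>>> carry_out:
  motion:
    - {"travel": [0, 0, 15], "turn": [0, 0, 0]}
    - {"travel": [0, 0, 20], "turn": [0, 0, 0]}
    - {"travel": [0, 0, 20], "turn": [0, 0, 0]}
    - {"travel": [0, 0, 15], "turn": [0, 0, 0]}
    - {"travel": [0, 0, 12], "turn": [0, 0, 0]}
    - {"travel": [0, 0, 8], "turn": [0, 0, 0]}
    - {"travel": [0, 0, 5], "turn": [0, 0, 0]}
    - {"travel": [0, 0, 4], "turn": [0, 0, 0]}
    - {"travel": [0, 0, 0], "turn": [0, 0, 0]}
    - {"travel": [0, 0, 0], "turn": [0, 0, 0]}

```text
time: 8.9
tcp_pos: [0.4156, -0.201, 0.1001]
tcp_rot: [0.645, 0.764, 0.0, 0.0]
force: [-0.1, 0.0, 0.7]
finger_gap: 0.0218
gripper_force: 24.6
```

>>> carry_out:
  motion:
    - {"travel": [0, 0, 0], "turn": [0, 0, 0]}
    - {"travel": [0, 0, 0], "turn": [0, 0, 0]}
    - {"travel": [0, 0, 0], "turn": [0, 0, 0]}
    - {"travel": [0, 0, 0], "turn": [0, 0, 0]}
    - {"travel": [0, 0, -5], "turn": [0, 0, 0]}
    - {"travel": [0, 0, -10], "turn": [0, 0, 0]}
    - {"travel": [0, 0, -20], "turn": [0, 0, 0]}
    - {"travel": [0, 0, -20], "turn": [0, 0, 0]}
    - {"travel": [0, 0, -20], "turn": [0, 0, 0]}
    - {"travel": [0, 0, -15], "turn": [0, 0, 0]}
  grip: 0.6

```text
time: 10.15
tcp_pos: [0.4156, -0.201, 0.1915]
tcp_rot: [0.645, 0.764, 0.0, 0.001]
force: [-0.2, -0.1, -0.1]
finger_gap: 0.0513
gripper_force: 0.0
```

```bash
python3 - <<'E'
from plan import *
plan((.538,-.4515,.18,9.6,10))
E
```

```text
{"travel": [-26.7, 7.9, 1.2], "turn": [0.0, 0.0, 0.0]}
{"travel": [-26.8, 7.8, 1.1], "turn": [0.0, 0.0, 0.0]}
{"travel": [-26.7, 7.9, 1.2], "turn": [0.0, 0.0, 0.0]}
{"travel": [-26.8, 7.9, 1.2], "turn": [0.0, 0.0, 0.0]}
{"travel": [-26.7, 7.8, 1.1], "turn": [0.0, 0.0, 0.0]}
{"travel": [-26.8, 7.9, 1.2], "turn": [0.0, 0.0, 0.0]}
{"travel": [-26.7, 7.9, 1.2], "turn": [0.0, 0.0, 0.0]}
{"travel": [-26.8, 7.9, 1.1], "turn": [0.0, 0.0, 0.0]}
{"travel": [-26.7, 7.8, 1.2], "turn": [0.1, 0.0, 0.0]}
{"travel": [-26.8, 7.9, 1.2], "turn": [-0.0, 0.0, 0.0]}
```

>>> carry_out:
  motion:
    - {"travel": [-27, 8, 0], "turn": [0, 0, 0]}
    - {"travel": [-27, 8, 0], "turn": [0, 0, 0]}
    - {"travel": [-27, 8, 0], "turn": [0, 0, 0]}
    - {"travel": [-27, 8, 0], "turn": [0, 0, 0]}
    - {"travel": [-27, 8, 1], "turn": [0, 0, 0]}
    - {"travel": [-27, 8, 2], "turn": [0, 0, 0]}
    - {"travel": [-27, 8, 2], "turn": [0, 0, 0]}
    - {"travel": [-27, 8, 2], "turn": [0, 0, 0]}
    - {"travel": [-26, 7, 2], "turn": [0, 0, 0]}
    - {"travel": [-25, 7, 2], "turn": [0, 0, 0]}
  grip: 1

```text
time: 11.4
tcp_pos: [0.5374, -0.4518, 0.1796]
tcp_rot: [0.645, 0.764, -0.0, 0.0]
force: [0.4, -1.2, -0.6]
finger_gap: 0.0853
gripper_force: 0.0
```

```bash
python3 - <<'E'
from plan import *
b=arm.camera("scene");a=arm.camera("top")
r=proj("scene",[[.53,-.4515,.04]])[0].astype(int);q=proj("scene",[[.43,-.22,.04]])[0].astype(int)
f=lambda i,q:cv2.resize(i[q[1]-50:q[1]+50,q[0]-50:q[0]+50],(400,400),interpolation=2)
cv2.imwrite("pics/g3.png",np.hstack([f(b,q),f(b,r)])[:,:,::-1])
print(arm.get_state()["tcp_pos"])
plan((.538,-.4515,.0955,9.6,1))
E
```

```text
[ 0.53713739 -0.45348315  0.1792284 ]
{"travel": [2.0, 1.2, 83.7], "turn": [-0.0, 0.1, -0.0]}
```

View pics/g3.png

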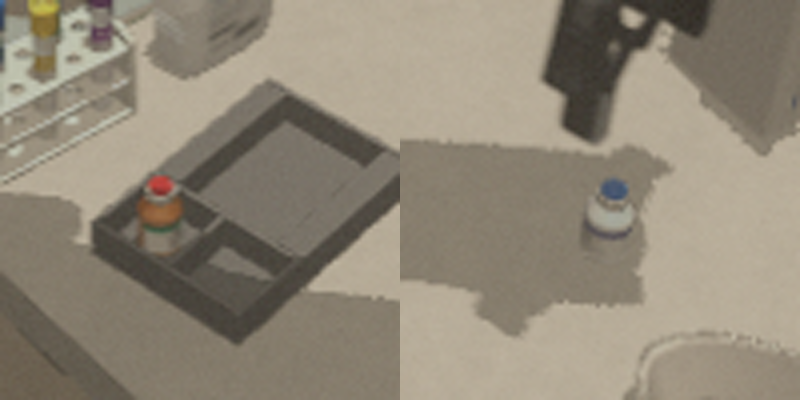

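The red-capped vial stands upright in the left cell, at crop (160,215). The blue one at (610,215) has clear space around it, and the basin rim starts at (640,340). Descending.

>>> carry_out:
  motion:
    - {"travel": [1, 0.5, 15], "turn": [0, 0, 0]}
    - {"travel": [0, 0, 18], "turn": [0, 0, 0]}
    - {"travel": [0, 0, 16], "turn": [0, 0, 0]}
    - {"travel": [0, 0, 13], "turn": [0, 0, 0]}
    - {"travel": [0, 0, 11], "turn": [0, 0, 0]}
    - {"travel": [0, 0, 6], "turn": [0, 0, 0]}
    - {"travel": [0, 0, 5], "turn": [0, 0, 0]}
    - {"travel": [0, 0, 0], "turn": [0, 0, 0]}
    - {"travel": [0, 0, 0], "turn": [0, 0, 0]}
    - {"travel": [0, 0, 0], "turn": [0, 0, 0]}

```text
time: 12.75
tcp_pos: [0.5377, -0.4501, 0.0953]
tcp_rot: [0.645, 0.764, 0.0, 0.0]
force: [-0.8, -0.2, -0.0]
finger_gap: 0.0853
gripper_force: 0.0
```

>>> carry_out:
  motion:
    - {"travel": [0, 0, 0], "turn": [0, 0, 0]}
    - {"travel": [0, 0, 0], "turn": [0, 0, 0]}
    - {"travel": [0, 0, 0], "turn": [0, 0, 0]}
    - {"travel": [0, 0, 0], "turn": [0, 0, 0]}
    - {"travel": [0, 0, 0], "turn": [0, 0, 0]}
    - {"travel": [0, 0, 0], "turn": [0, 0, 0]}
    - {"travel": [0, 0, 0], "turn": [0, 0, 0]}
    - {"travel": [0, 0, -15], "turn": [0, 0, 0]}
    - {"travel": [0, 0, -30], "turn": [0, 0, 0]}
    - {"travel": [0, 0, -40], "turn": [0, 0, 0]}
  grip: 0

```text
time: 14.0
tcp_pos: [0.5373, -0.4497, 0.1809]
tcp_rot: [0.645, 0.764, -0.0, -0.001]
force: [0.4, 0.6, 0.1]
finger_gap: 0.0217
gripper_force: 24.5
```

```bash
python3 - <<'E'
from plan import *
plan((.4233,-.2499,.18,9.6,10))
E
```

```text
{"travel": [21.6, -7.9, 0.1], "turn": [-0.0, -0.0, 0.0]}
{"travel": [21.6, -7.9, 0.1], "turn": [-0.0, -0.0, 0.0]}
{"travel": [21.6, -7.9, 0.1], "turn": [-0.0, -0.0, 0.0]}
{"travel": [21.6, -7.9, 0.2], "turn": [-0.0, -0.0, 0.0]}
{"travel": [21.7, -7.8, 0.1], "turn": [-0.0, -0.0, 0.0]}
{"travel": [21.6, -7.9, 0.1], "turn": [-0.0, -0.0, 0.0]}
{"travel": [21.6, -7.9, 0.1], "turn": [-0.0, -0.0, 0.0]}
{"travel": [21.6, -7.9, 0.1], "turn": [-0.0, -0.0, 0.0]}
{"travel": [21.6, -7.9, 0.1], "turn": [-0.0, -0.0, 0.0]}
{"travel": [21.6, -7.9, 0.1], "turn": [-0.0, -0.0, 0.1]}
```

>>> carry_out:
  motion:
    - {"travel": [18, -6, 0], "turn": [0, 0, 0]}
    - {"travel": [23, -9, 0], "turn": [0, 0, 0]}
    - {"travel": [24, -9, 0], "turn": [0, 0, 0]}
    - {"travel": [24, -9, 0], "turn": [0, 0, 0]}
    - {"travel": [24, -9, 0], "turn": [0, 0, 0]}
    - {"travel": [24, -9, 0], "turn": [0, 0, 0]}
    - {"travel": [24, -9, 0], "turn": [0, 0, 0]}
    - {"travel": [23, -8, 0], "turn": [0, 0, 0]}
    - {"travel": [20, -7, 0], "turn": [0, 0, 0]}
    - {"travel": [12, -4, 0], "turn": [0, 0, 0]}

```text
time: 15.25
tcp_pos: [0.4233, -0.2496, 0.1807]
tcp_rot: [0.645, 0.764, 0.0, 0.0]
force: [-0.2, -0.6, -0.5]
finger_gap: 0.0219
gripper_force: 24.5
```

```bash
python3 - <<'E'
from plan import *
print(arm.get_state()["tcp_pos"])
plan((.4233,-.2499,.1005,9.6,1))
E
```

```text
[ 0.42331899 -0.24958389  0.1806944 ]
{"travel": [-0.3, -0.1, 80.2], "turn": [0.1, 0.0, 0.1]}
```

>>> carry_out:
  motion:
    - {"travel": [0, 0, 12], "turn": [0, 0, 0]}
    - {"travel": [0, 0, 17], "turn": [0, 0, 0]}
    - {"travel": [0, 0, 16], "turn": [0, 0, 0]}
    - {"travel": [0, 0, 12], "turn": [0, 0, 0]}
    - {"travel": [0, 0, 9], "turn": [0, 0, 0]}
    - {"travel": [0, 0, 6], "turn": [0, 0, 0]}
    - {"travel": [0, 0, 4], "turn": [0, 0, 0]}
    - {"travel": [0, 0, 4], "turn": [0, 0, 0]}
    - {"travel": [0, 0, 0], "turn": [0, 0, 0]}
    - {"travel": [0, 0, 0], "turn": [0, 0, 0]}

```text
time: 16.5
tcp_pos: [0.4235, -0.2503, 0.1001]
tcp_rot: [0.645, 0.764, 0.0, 0.0]
force: [-0.8, 0.1, -1.1]
finger_gap: 0.0219
gripper_force: 24.5
```

>>> carry_out:
  motion:
    - {"travel": [0, 0, 0], "turn": [0, 0, 0]}
    - {"travel": [0, 0, 0], "turn": [0, 0, 0]}
    - {"travel": [0, 0, 0], "turn": [0, 0, 0]}
    - {"travel": [0, 0, 0], "turn": [0, 0, 0]}
    - {"travel": [0, 0, -5], "turn": [0, 0, 0]}
    - {"travel": [0, 0, -10], "turn": [0, 0, 0]}
    - {"travel": [0, 0, -25], "turn": [0, 0, 0]}
    - {"travel": [0, 0, -40], "turn": [0, 0, 0]}
    - {"travel": [0, 0, -40], "turn": [0, 0, 0]}
    - {"travel": [0, 0, -40], "turn": [0, 0, 0]}
  grip: 0.6

```text
time: 17.75
tcp_pos: [0.4231, -0.2503, 0.262]
tcp_rot: [0.645, 0.764, 0.0, 0.0]
force: [1.1, 0.1, 0.2]
finger_gap: 0.0512
gripper_force: 0.0
```

```bash
python3 - <<'E'
from plan import *
print(arm.get_state()["joints"])
plan((.5,.02,.26,-1,9),(.4435,.425,.2,-13.2,11))
E
```

```text
[ 0.19767292  0.37094212  0.33196261  1.97687994 -0.16251949  0.81839829
  0.78833009]
{"travel": [28.2, 13.5, 0.2], "turn": [0.0, 0.0, 1.2]}
{"travel": [28.4, 12.8, 0.2], "turn": [0.0, 0.0, 1.2]}
{"travel": [28.7, 12.3, 0.2], "turn": [0.0, 0.0, 1.1]}
{"travel": [29.0, 11.7, 0.3], "turn": [0.0, 0.0, 1.2]}
{"travel": [29.2, 11.1, 0.2], "turn": [0.0, 0.0, 1.2]}
{"travel": [29.4, 10.5, 0.2], "turn": [0.0, 0.0, 1.2]}
{"travel": [29.6, 9.8, 0.2], "turn": [0.0, 0.0, 1.2]}
{"travel": [29.8, 9.3, 0.2], "turn": [0.0, 0.0, 1.2]}
{"travel": [30.0, 8.6, 0.2], "turn": [0.0, 0.0, 1.1]}
{"travel": [36.7, -5.8, 5.4], "turn": [0.0, 0.0, 1.1]}
{"travel": [36.6, -6.4, 5.5], "turn": [0.0, 0.0, 1.1]}
{"travel": [36.5, -7.2, 5.4], "turn": [0.0, 0.0, 1.1]}
{"travel": [36.4, -7.8, 5.5], "turn": [0.0, 0.0, 1.2]}
{"travel": [36.1, -8.7, 5.4], "turn": [0.0, 0.0, 1.1]}
{"travel": [36.0, -9.3, 5.5], "turn": [0.0, 0.0, 1.1]}
{"travel": [35.8, -10.0, 5.4], "turn": [0.0, 0.0, 1.1]}
{"travel": [35.6, -10.7, 5.5], "turn": [0.0, 0.0, 1.1]}
{"travel": [35.4, -11.3, 5.4], "turn": [0.0, 0.0, 1.1]}
{"travel": [35.2, -12.1, 5.5], "turn": [0.0, 0.0, 1.1]}
{"travel": [34.9, -12.7, 5.4], "turn": [0.0, 0.0, 1.1]}
```

>>> carry_out:
  motion:
    - {"travel": [28, 13, 0], "turn": [0, 0, 1.2]}
    - {"travel": [28, 13, 0], "turn": [0, 0, 1.2]}
    - {"travel": [29, 12, 0], "turn": [0, 0, 1.2]}
    - {"travel": [29, 12, 0], "turn": [0, 0, 1.2]}
    - {"travel": [29, 11, 0], "turn": [0, 0, 1.2]}
    - {"travel": [30, 10, 0], "turn": [0, 0, 1.2]}
    - {"travel": [30, 10, 0], "turn": [0, 0, 1.1]}
    - {"travel": [30, 9, 0], "turn": [0, 0, 1.1]}
    - {"travel": [30, 9, 0], "turn": [0, 0, 1.1]}
    - {"travel": [36, -6, 5], "turn": [0, 0, 1.1]}
  grip: 1

```text
time: 19.0
tcp_pos: [0.4952, 0.0573, 0.2558]
tcp_rot: [0.72, 0.694, 0.001, 0.001]
force: [-0.2, 0.1, 1.1]
finger_gap: 0.0851
gripper_force: 0.0
```

>>> carry_out:
  motion:
    - {"travel": [37, -6, 5], "turn": [0, 0, 1.1]}
    - {"travel": [37, -7, 6], "turn": [0, 0, 1.1]}
    - {"travel": [36, -8, 6], "turn": [0, 0, 1.1]}
    - {"travel": [36, -9, 5], "turn": [0, 0, 1.1]}
    - {"travel": [36, -9, 5], "turn": [0, 0, 1.1]}
    - {"travel": [36, -10, 5], "turn": [0, 0, 1.1]}
    - {"travel": [36, -11, 6], "turn": [0, 0, 1.1]}
    - {"travel": [35, -11, 5], "turn": [0, 0, 1.1]}
    - {"travel": [35, -12, 5], "turn": [0, 0, 1.1]}
    - {"travel": [32, -12, 5], "turn": [0, 0, 1.1]}

```text
time: 20.25
tcp_pos: [0.442, 0.4233, 0.2025]
tcp_rot: [0.782, 0.623, 0.0, -0.0]
force: [0.5, 1.0, 0.1]
finger_gap: 0.0856
gripper_force: 0.0
```

```bash
python3 - <<'E'
from plan import *
b=arm.camera("scene")
for s in arm.silhouettes("scene","needle_box")[:2]: print(s["conf"],s["at"],fit([("scene",s["pixels"])],boxpts(.052,.078,.04),[.4435,.425,-.23]))
print(arm.silhouettes("scene","tray")[0]["at"])
a=arm.camera("top")
for s in arm.silhouettes("top","tray")[:1]: print(s["conf"],s["at"],fit([("top",s["pixels"])],boxpts(.151,.102,.025),[.4676,-.2176,.167]))
for s in arm.silhouettes("top","needle_box")[:1]: print(s["conf"],s["at"])
f=lambda i,q:cv2.resize(i[q[1]-40:q[1]+40,q[0]-40:q[0]+40],(400,400),interpolation=2)
r=proj("scene",[[.4435,.425,.06]])[0].astype(int);q=proj("top",[[.46,-.22,.04]])[0].astype(int)
cv2.imwrite("pics/g4.png",np.hstack([f(a,q),f(b,r)])[:,:,::-1])
s=arm.get_state();print(s["tcp_pos"],s["joints"])
plan((.4435,.425,.1,-13.2,1))
E
```

```text
0.84 [208.6, 163.8] (array([ 0.445 ,  0.4279, -0.2363]), np.float64(0.041))
0.42 [368.2, 305.9] (array([ 0.4435,  0.425 , -0.23  ]), np.float64(1.0))
[379.0, 290.3]
0.68 [350.1, 220.5] (array([ 0.4676, -0.2176,  0.167 ]), np.float64(1.0))
0.84 [175.1, 255.1]
[0.44279576 0.42087626 0.20242328] [-1.05937463  0.61094154  0.35854327  1.74703388 -0.27456889  0.83318386
 -0.80127791]
{"travel": [4.2, -0.3, 102.4], "turn": [0.0, 0.0, 0.2]}
```

View pics/g4.png

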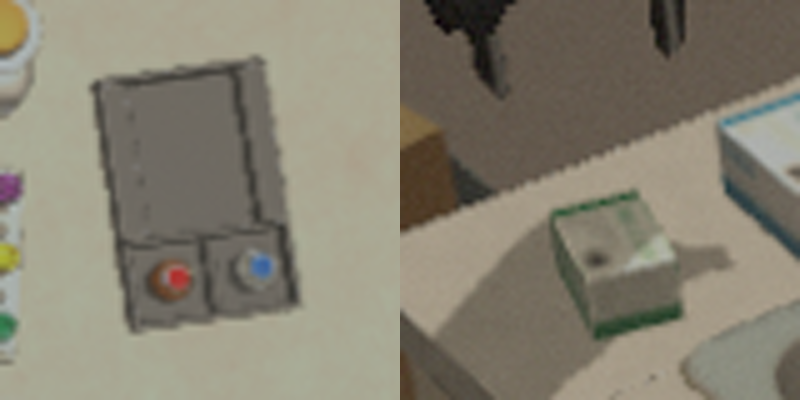

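Both vials stand centred in the small cells. The small box at crop (617,265) lies below the open fingers. Descending to grasp it.

>>> carry_out:
  motion:
    - {"travel": [2, 0, 15], "turn": [0, 0, 0]}
    - {"travel": [1, 0, 22], "turn": [0, 0, 0]}
    - {"travel": [0, 0, 22], "turn": [0, 0, 0]}
    - {"travel": [0, 0, 20], "turn": [0, 0, 0]}
    - {"travel": [0, 0, 16], "turn": [0, 0, 0]}
    - {"travel": [0, 0, 12], "turn": [0, 0, 0]}
    - {"travel": [0, 0, 8], "turn": [0, 0, 0]}
    - {"travel": [0, 0, 7], "turn": [0, 0, 0]}
    - {"travel": [0, 0, 0], "turn": [0, 0, 0]}
    - {"travel": [0, 0, 0], "turn": [0, 0, 0]}

```text
time: 21.8
tcp_pos: [0.4432, 0.4251, 0.0803]
tcp_rot: [0.782, 0.623, 0.0, -0.0]
force: [0.5, 0.2, 0.2]
finger_gap: 0.0854
gripper_force: 0.0
```

```bash
python3 - <<'E'
from plan import *
b=arm.camera("scene")
for s in arm.silhouettes("scene","needle_box")[:1]: print(s["conf"],s["at"],s["pixels"].sum())
f=lambda i,q:cv2.resize(i[q[1]-35:q[1]+35,q[0]-35:q[0]+35],(500,500),interpolation=2)
r=proj("scene",[[.4435,.425,.03]])[0].astype(int)
cv2.imwrite("pics/g5.png",f(b,r)[:,:,::-1])
s=arm.get_state();print(s["tcp_pos"])
E
```

```text
0.86 [209.3, 163.5] 581
[0.44320926 0.42515675 0.0803498 ]
```

View pics/g5.png

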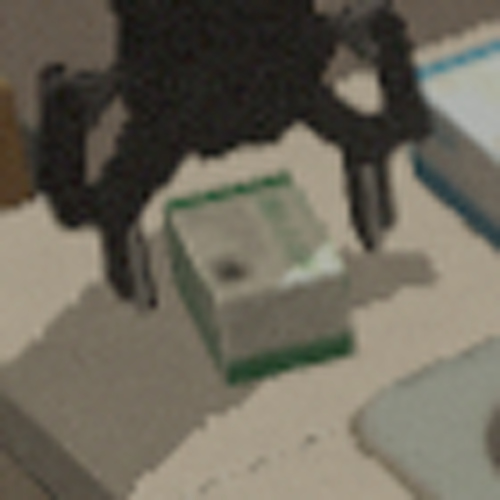

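The box at (260,280) lies between the fingertips at (145,300) and (375,240), so I'll close and lift.

>>> carry_out:
  motion:
    - {"travel": [0, 0, 0], "turn": [0, 0, 0]}
    - {"travel": [0, 0, 0], "turn": [0, 0, 0]}
    - {"travel": [0, 0, 0], "turn": [0, 0, 0]}
    - {"travel": [0, 0, 0], "turn": [0, 0, 0]}
    - {"travel": [0, 0, 0], "turn": [0, 0, 0]}
    - {"travel": [0, 0, 0], "turn": [0, 0, 0]}
    - {"travel": [0, 0, -5], "turn": [0, 0, 0]}
    - {"travel": [0, 0, -15], "turn": [0, 0, 0]}
    - {"travel": [0, 0, -30], "turn": [0, 0, 0]}
    - {"travel": [0, 0, -40], "turn": [0, 0, 0]}
  grip: 0
  grip_force: 40

```text
time: 23.15
tcp_pos: [0.4428, 0.4246, 0.171]
tcp_rot: [0.782, 0.623, -0.001, 0.0]
force: [0.3, 0.4, -0.7]
finger_gap: 0.0515
gripper_force: 41.7
```

```bash
python3 - <<'E'
from plan import *
s=arm.get_state();print(s["tcp_pos"],s["finger_gap"])
b=arm.camera("scene")
for s in arm.silhouettes("scene","needle_box")[:1]: print(s["conf"],s["at"],s["pixels"].sum(),proj("scene",[[.4435,.425,.11]]))
plan((.46,.39,.29,-20,5),(.52,.02,.29,-48,13),(.4918,-.2136,.27,-80.4,12))
E
```

```text
[0.44279946 0.42462678 0.17100271] 0.051487304462425706
0.67 [207.2, 138.3] 562 [[208.4566028  137.35415118]]
{"travel": [-6.2, 4.7, -23.1], "turn": [0.0, -0.1, 1.4]}
{"travel": [-6.1, 4.8, -23.0], "turn": [0.1, -0.0, 1.4]}
{"travel": [-6.0, 4.9, -23.1], "turn": [0.0, -0.1, 1.4]}
{"travel": [-5.9, 5.0, -23.0], "turn": [0.1, -0.1, 1.4]}
{"travel": [-5.9, 5.2, -23.0], "turn": [0.0, -0.1, 1.4]}
{"travel": [-25.2, 14.1, 0.0], "turn": [0.0, 0.0, 2.2]}
{"travel": [-24.6, 15.0, 0.0], "turn": [0.0, 0.0, 2.1]}
{"travel": [-24.0, 15.9, 0.0], "turn": [0.0, 0.0, 2.2]}
{"travel": [-23.5, 16.8, 0.1], "turn": [0.0, 0.0, 2.1]}
{"travel": [-22.7, 17.7, -0.0], "turn": [0.0, 0.0, 2.2]}
{"travel": [-22.1, 18.5, -0.0], "turn": [0.0, 0.0, 2.1]}
{"travel": [-21.4, 19.3, 0.0], "turn": [0.0, 0.0, 2.2]}
{"travel": [-20.7, 20.1, 0.0], "turn": [0.0, 0.0, 2.1]}
{"travel": [-19.9, 20.9, 0.0], "turn": [0.0, 0.0, 2.2]}
{"travel": [-19.0, 21.6, 0.1], "turn": [0.0, 0.0, 2.2]}
{"travel": [-18.3, 22.4, -0.0], "turn": [0.0, 0.0, 2.1]}
{"travel": [-17.4, 23.0, -0.0], "turn": [0.0, 0.0, 2.2]}
{"travel": [-16.5, 23.6, 0.0], "turn": [0.0, 0.0, 2.1]}
{"travel": [-14.8, 12.9, 1.7], "turn": [0.0, 0.0, 2.7]}
{"travel": [-14.1, 13.6, 1.7], "turn": [0.0, 0.0, 2.7]}
{"travel": [-13.5, 14.2, 1.6], "turn": [0.0, 0.0, 2.7]}
{"travel": [-12.8, 14.8, 1.7], "turn": [0.0, 0.0, 2.7]}
{"travel": [-12.1, 15.4, 1.7], "turn": [0.0, 0.0, 2.7]}
{"travel": [-11.4, 16.0, 1.7], "turn": [0.0, 0.0, 2.7]}
{"travel": [-10.6, 16.5, 1.7], "turn": [0.0, 0.0, 2.7]}
{"travel": [-9.8, 17.0, 1.6], "turn": [0.0, 0.0, 2.7]}
{"travel": [-9.0, 17.4, 1.7], "turn": [0.0, 0.0, 2.7]}
{"travel": [-8.2, 17.8, 1.7], "turn": [0.0, 0.0, 2.7]}
{"travel": [-7.3, 18.2, 1.7], "turn": [0.0, 0.0, 2.7]}
{"travel": [-6.4, 18.5, 1.7], "turn": [0.0, 0.0, 2.7]}
```

>>> carry_out:
  motion:
    - {"travel": [-6, 5, -23], "turn": [0, 0, 1.4]}
    - {"travel": [-6, 5, -23], "turn": [0, 0, 1.4]}
    - {"travel": [-6, 5, -23], "turn": [0, 0, 1.4]}
    - {"travel": [-6, 5, -23], "turn": [0, 0, 1.4]}
    - {"travel": [-9, 7, -20], "turn": [0, 0, 1.4]}
    - {"travel": [-22, 12, -7], "turn": [0, 0, 2.1]}
    - {"travel": [-25, 15, 0], "turn": [0, 0, 2.1]}
    - {"travel": [-24, 16, 0], "turn": [0, 0, 2.2]}
    - {"travel": [-24, 17, 0], "turn": [0, 0, 2.1]}
    - {"travel": [-23, 18, 0], "turn": [0, 0, 2.2]}

```text
time: 24.5
tcp_pos: [0.4826, 0.2436, 0.2886]
tcp_rot: [0.87, 0.494, -0.0, 0.0]
force: [0.6, 0.2, -1.0]
finger_gap: 0.0517
gripper_force: 41.6
```

>>> carry_out:
  motion:
    - {"travel": [-22, 18, 0], "turn": [0, 0, 2.1]}
    - {"travel": [-21, 19, 0], "turn": [0, 0, 2.2]}
    - {"travel": [-21, 20, 0], "turn": [0, 0, 2.1]}
    - {"travel": [-20, 21, 0], "turn": [0, 0, 2.2]}
    - {"travel": [-19, 22, 0], "turn": [0, 0, 2.2]}
    - {"travel": [-18, 22, 0], "turn": [0, 0, 2.1]}
    - {"travel": [-17, 23, 0], "turn": [0, 0, 2.2]}
    - {"travel": [-17, 23, 0], "turn": [0, 0, 2.1]}
    - {"travel": [-15, 17, 0], "turn": [0, 0, 2.7]}
    - {"travel": [-14, 14, 0], "turn": [0, 0, 2.7]}

```text
time: 25.75
tcp_pos: [0.517, -0.0244, 0.2888]
tcp_rot: [0.95, 0.314, -0.0, -0.0]
force: [0.6, 0.8, -0.7]
finger_gap: 0.0514
gripper_force: 41.6
```

```bash
python3 - <<'E'
from plan import *
s=arm.get_state();print(s["tcp_pos"],s["finger_gap"],s["joints"])
plan((.4918,-.2136,.27,-80.4,10))
E
```

```text
[ 0.51697769 -0.02440186  0.28883197] 0.05144178795176725 [-0.48419892  0.42199461  0.63837368  1.88517523 -0.30845805  0.93378778
 -0.63472295]
{"travel": [-13.3, 13.7, 1.9], "turn": [-0.0, 0.0, 2.7]}
{"travel": [-12.6, 14.3, 1.9], "turn": [-0.0, 0.0, 2.7]}
{"travel": [-12.0, 14.9, 1.9], "turn": [-0.0, 0.0, 2.7]}
{"travel": [-11.2, 15.4, 1.8], "turn": [-0.0, 0.0, 2.7]}
{"travel": [-10.5, 16.0, 1.9], "turn": [-0.0, 0.0, 2.7]}
{"travel": [-9.7, 16.4, 1.9], "turn": [-0.0, 0.0, 2.7]}
{"travel": [-8.9, 16.9, 1.9], "turn": [-0.0, 0.0, 2.7]}
{"travel": [-8.2, 17.2, 1.9], "turn": [-0.0, 0.0, 2.7]}
{"travel": [-7.3, 17.7, 1.9], "turn": [-0.0, 0.0, 2.7]}
{"travel": [-6.5, 17.9, 1.8], "turn": [-0.0, 0.0, 2.6]}
```

>>> carry_out:
  motion:
    - {"travel": [-13, 14, 0], "turn": [0, 0, 2.7]}
    - {"travel": [-13, 14, 0], "turn": [0, 0, 2.7]}
    - {"travel": [-12, 15, 0], "turn": [0, 0, 2.7]}
    - {"travel": [-11, 15, 0], "turn": [0, 0, 2.7]}
    - {"travel": [-11, 16, 0], "turn": [0, 0, 2.7]}
    - {"travel": [-10, 16, 0], "turn": [0, 0, 2.7]}
    - {"travel": [-9, 17, 0], "turn": [0, 0, 2.7]}
    - {"travel": [-8, 17, 0], "turn": [0, 0, 2.7]}
    - {"travel": [-7, 18, 5], "turn": [0, 0, 2.7]}
    - {"travel": [-6, 18, 15], "turn": [0, 0, 2.6]}

```text
time: 27.0
tcp_pos: [0.4929, -0.2133, 0.2689]
tcp_rot: [0.996, 0.084, 0.001, 0.0]
force: [-0.3, -0.2, -1.8]
finger_gap: 0.0515
gripper_force: 41.6
```

```bash
python3 - <<'E'
from plan import *
s=arm.get_state();print(s["tcp_pos"],s["finger_gap"])
b=arm.camera("scene"); T=[];
for s in arm.silhouettes("scene","tray")[:1]: print("tray",s["conf"],s["at"],fit([("scene",s["pixels"])],boxpts(.151,.102,.025),[.4676,-.2176,.167]))
z=arm.get_state()["tcp_pos"][2]-.080
for s in arm.silhouettes("scene","needle_box")[:2]: print("box",s["conf"],s["at"],fit([("scene",s["pixels"])],boxpts(.052,.078,.04)+[0,0,z],[.4918,-.2136,.167-np.pi/2]))
plan((.4918,-.2136,.15,-80.4,10))
f=lambda i,q:cv2.resize(i[q[1]-60:q[1]+60,q[0]-60:q[0]+60],(600,600),interpolation=2)
cv2.imwrite("pics/g6.png",f(b,proj("scene",[[.48,-.21,.1]])[0].astype(int))[:,:,::-1])
E
```

```text
[ 0.49289951 -0.21334187  0.26887411] 0.0514870643302894
tray 0.92 [377.5, 292.3] (array([ 0.4682, -0.2166,  0.1673]), np.float64(0.148))
box 0.94 [374.2, 218.1] (array([ 0.4837, -0.2004, -0.9016]), np.float64(0.221))
box 0.67 [377.6, 292.8] (array([ 0.4918, -0.2136, -1.4038]), np.float64(1.0))
{"travel": [-0.0, 0.1, 11.8], "turn": [-0.0, 0.0, 0.0]}
{"travel": [-0.0, 0.0, 11.8], "turn": [-0.0, 0.0, 0.0]}
{"travel": [-0.0, 0.1, 11.9], "turn": [-0.0, 0.0, 0.0]}
{"travel": [-0.1, 0.0, 11.8], "turn": [-0.0, 0.0, 0.0]}
{"travel": [0.0, 0.1, 11.8], "turn": [-0.0, 0.0, 0.0]}
{"travel": [0.0, 0.0, 11.8], "turn": [-0.0, 0.1, 0.1]}
{"travel": [-0.0, 0.1, 11.8], "turn": [-0.0, -0.0, -0.0]}
{"travel": [-0.1, 0.0, 11.9], "turn": [-0.0, -0.0, -0.0]}
{"travel": [-0.0, 0.1, 11.8], "turn": [-0.0, -0.0, -0.0]}
{"travel": [-0.0, 0.0, 11.8], "turn": [-0.0, -0.0, -0.0]}
```

View pics/g6.png

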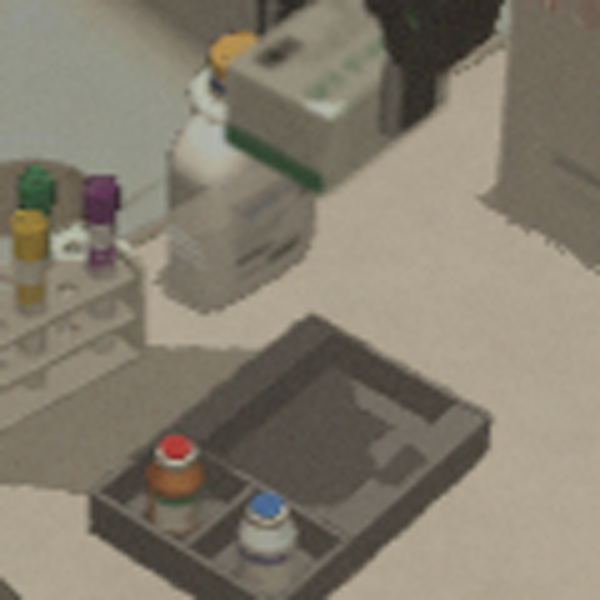

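```bash
python3 - <<'E'
from h import *
q=proj("scene",[[.48,-.21,.1]])[0].astype(int)
px=np.array([[320,191],[228,136],[324,122],[229,88]])/5-.4+q-60
a=np.radians(9.6);u=np.array([np.cos(a),np.sin(a)]);v=np.array([-u[1],u[0]])
for p,(l,w,h) in zip(px,[(-1,-1,0),(-1,1,0),(-1,-1,1),(-1,1,1)]):
    g=ground("scene",[p],.1885+.04*h)[0]; print(g.round(4),"implied centre",(g[:2]-l*.039*u-w*.026*v).round(4))
E
```

```text
[ 0.4591 -0.2364  0.1885] implied centre [ 0.4932 -0.2043]
[ 0.4536 -0.1878  0.1885] implied centre [ 0.4964 -0.2069]
[ 0.4543 -0.2416  0.2285] implied centre [ 0.4884 -0.2094]
[ 0.4401 -0.2028  0.2285] implied centre [ 0.4829 -0.2219]
```

>>> carry_out:
  motion:
    - {"travel": [0, 0, 15], "turn": [0, 0, 0]}
    - {"travel": [0, 0, 22], "turn": [0, 0, 0]}
    - {"travel": [0, 0, 25], "turn": [0, 0, 0]}
    - {"travel": [0, 0, 25], "turn": [0, 0, 0]}
    - {"travel": [0, 0, 20], "turn": [0, 0, 0]}
    - {"travel": [0, 0, 16], "turn": [0, 0, 0]}
    - {"travel": [0, 0, 12], "turn": [0, 0, 0]}
    - {"travel": [0, 0, 7], "turn": [0, 0, 0]}
    - {"travel": [0, 0, 5], "turn": [0, 0, 0]}
    - {"travel": [0, 0, 0], "turn": [0, 0, 0]}

```text
time: 28.4
tcp_pos: [0.4927, -0.212, 0.1219]
tcp_rot: [0.996, 0.086, 0.0, 0.0]
force: [0.3, 0.7, -0.5]
finger_gap: 0.0514
gripper_force: 41.8
```

```bash
python3 - <<'E'
from plan import *
s=arm.get_state();print(s["tcp_pos"],s["finger_gap"],s["force"])
b=arm.camera("scene"); 
c=proj("scene",[[.48,-.21,.06]])[0].astype(int); x0,y0=c[0]-50,c[1]-38
v=cv2.resize(b[y0:y0+75,x0:x0+100],(800,600),interpolation=2).copy()
# overlay expected box (centre at TCP) and tray
def dr(P,x,y,a,z,col):
    Q=P@R.from_euler("z",a).as_matrix().T+[x,y,z]
    for p in proj("scene",Q): cv2.circle(v,tuple(int(t) for t in ((p-[x0,y0]+.5)*8)),4,col,1)
dr(boxpts(.078,.052,.04),*s["tcp_pos"][:2],.1676,s["tcp_pos"][2]-.08,(0,255,0))
dr(boxpts(.151,.102,.025),.4676,-.2176,.167,0,(255,0,255))
cv2.imwrite("pics/g7.png",v[:,:,::-1]); print(x0,y0)
E
```

```text
[ 0.49273294 -0.21197363  0.12189533] 0.051402494981843384 [ 0.2940177   0.65651726 -0.54797027]
326 233
```

View pics/g7.png

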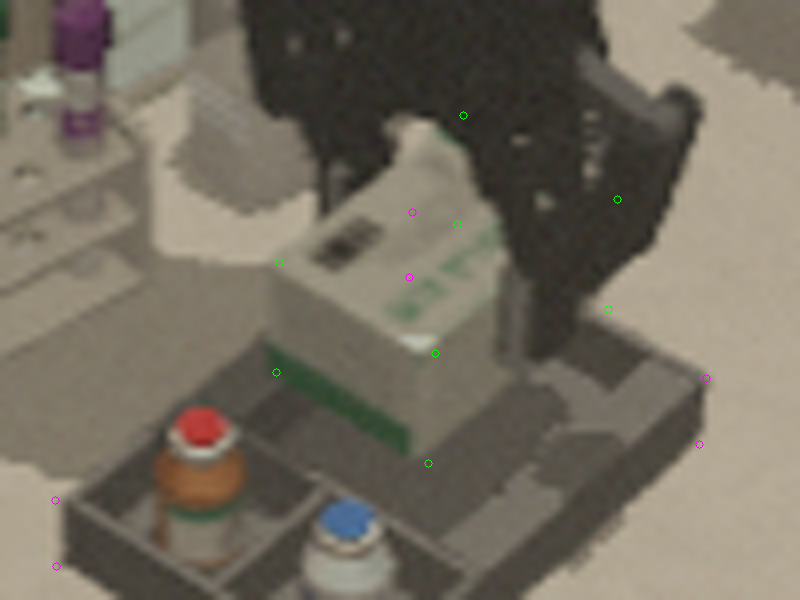

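The box sits level over the long cell, with its bottom edge from (268,360) to (412,453), about 3 mm off in the sideways direction. One small correction, then settle.

>>> carry_out:
  motion:
    - {"travel": [0.5, 1, 0], "turn": [0, 0, 0]}
    - {"travel": [0.5, 1, 0], "turn": [0, 0, 0]}
    - {"travel": [0, 0, 0], "turn": [0, 0, 0]}
    - {"travel": [0, 0, 0], "turn": [0, 0, 0]}
    - {"travel": [0, 0, 0], "turn": [0, 0, 0]}
    - {"travel": [0, 0, 0], "turn": [0, 0, 0]}
    - {"travel": [0, 0, 0], "turn": [0, 0, 0]}
    - {"travel": [0, 0, 0], "turn": [0, 0, 0]}
    - {"travel": [0, 0, 0], "turn": [0, 0, 0]}
    - {"travel": [0, 0, 0], "turn": [0, 0, 0]}

```text
time: 29.7
tcp_pos: [0.4941, -0.2138, 0.1219]
tcp_rot: [0.996, 0.086, 0.0, 0.0]
force: [-0.3, 0.1, -0.7]
finger_gap: 0.0517
gripper_force: 41.8
```

```bash
python3 - <<'E'
from h import *
s=arm.get_state(); print(s["tcp_pos"],s["tcp_rot"],s["gripper_force"],np.abs(s["qvel"]).max())
print(arm.sign_off())
E
```

```text
[ 0.49407489 -0.21375287  0.12191837] [9.96305477e-01 8.58801234e-02 2.54442325e-05 2.41067820e-05] 41.84068500995636 0.0013852223683238551
the job is handed in; nothing more can be done
None
```

I handed the job in at about 30 s: both vials are standing released in the small cells, and the small box is held still and level about 17 mm above the tray rim, lined up with the long cell to within a few mm by my measurements; sign-off returned no verdict.

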